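Cover the fastener tins and close them up in the case

TASK

Put away the fastener tins: every tin on the bench goes standing upright into the open blue case with the lid of its own colour seated level in its mouth (knob up), and then the flap of the case is swung fully shut so that its tab drops behind the front rim. There are three or four tins, so one lid may be left over; leave the gear, the tape measure and the flange where they are.

Things in the scene. Friction and masses are not known exactly. Their poses are not given: they have to be found in the camera images.
- case: blue open-topped steel case fixed to the bench, 126 mm (its x) by 250 mm (its y) by 50 mm high, walls 3 mm, floor 4 mm thick (inside 120 x 244 mm, room for four tins in a row along y, 60 mm apart); origin under its centre, z up; its flap is hinged along the top of the far (+x) wall
- case_flap (a joint): flap of the case, a plate 126 mm long from hinge to free edge, 250 mm wide, 3 mm thick, with a 13 mm tab turned down near its free edge: 0 = shut, level, tab tucked behind the front rim; 1.57 = standing upright; at most 2.4 (leaning back, away from the case). Its hinge is stiff by friction (about 0.2 N m): it stays wherever it is left
- case_hinge (a point): middle of the flap's hinge line, on top of the far wall of the case, 63 mm along the case's +x and 50 mm up; the hinge runs along the case's y
- flap_edge (a point): middle of the free edge of the flap, on its outer face, 126 mm from the hinge
- tin_red: open round red tin with an aluminium band, holding a few fasteners, outside diameter 50 mm, height 25 mm, wall 3 mm (mouth 44 mm), about 150 g; origin at the centre of its underside, z up
- lid_red: loose red lid for the red tin: disc 48 mm across and 4 mm thick with a spigot 39 mm across and 6 mm deep below it (enters the tin's mouth) and a black knob 18 mm across and 15 mm high on top; origin at the centre of the spigot's underside, z up; disc 6 to 10 mm, knob 10 to 25 mm above the origin; seated, the origin is 19 mm above the tin's origin; about 50 g
- tin_blue: open round blue tin with an aluminium band, holding a few fasteners, outside diameter 50 mm, height 25 mm, wall 3 mm (mouth 44 mm), about 150 g; origin at the centre of its underside, z up
- lid_blue: loose blue lid for the blue tin: disc 48 mm across and 4 mm thick with a spigot 39 mm across and 6 mm deep below it (enters the tin's mouth) and a black knob 18 mm across and 15 mm high on top; origin at the centre of the spigot's underside, z up; disc 6 to 10 mm, knob 10 to 25 mm above the origin; seated, the origin is 19 mm above the tin's origin; about 50 g
- tin_green: open round green tin with an aluminium band, holding a few fasteners, outside diameter 50 mm, height 25 mm, wall 3 mm (mouth 44 mm), about 150 g; origin at the centre of its underside, z up
- lid_green: loose green lid for the green tin: disc 48 mm across and 4 mm thick with a spigot 39 mm across and 6 mm deep below it (enters the tin's mouth) and a black knob 18 mm across and 15 mm high on top; origin at the centre of the spigot's underside, z up; disc 6 to 10 mm, knob 10 to 25 mm above the origin; seated, the origin is 19 mm above the tin's origin; about 50 g
- tin_yellow: open round yellow tin with an aluminium band, holding a few fasteners, outside diameter 50 mm, height 25 mm, wall 3 mm (mouth 44 mm), about 150 g; origin at the centre of its underside, z up
- lid_yellow: loose yellow lid for the yellow tin: disc 48 mm across and 4 mm thick with a spigot 39 mm across and 6 mm deep below it (enters the tin's mouth) and a black knob 18 mm across and 15 mm high on top; origin at the centre of the spigot's underside, z up; disc 6 to 10 mm, knob 10 to 25 mm above the origin; seated, the origin is 19 mm above the tin's origin; about 50 g
- gear: steel gear blank, 78 mm across, 10 mm thick, lying flat; bystander; origin under its centre
- tape_measure: yellow tape measure, 37x84x66 mm, standing; bystander; origin under its centre
- flange: round steel flange with a hole, 74 mm across, 9 mm thick, lying flat; bystander; origin under its centre
Things that resemble listed ones, but are neither listed nor needed, are in the scene too. Leave any pink look-alike of the lid_yellow alone.

How it is judged:
At the end, for the whole second after the job is handed in: Every tin present stands upright (within 0.1 rad) on the floor of the case; the lid of its colour sits seated in its mouth, level, within 5 mm of its axis and 2.5 mm of the seated height; all are at rest; the flap is shut to within 0.06 rad (x of tin_red in the frame of case between -0.045 and 0.045 m and y of tin_red in the frame of case between -0.11 and 0.11 m and z of each of tin_red, tin_blue, tin_green, tin_yellow in the frame of case below 0.01 m and angle between each of tin_red, lid_red, tin_blue, lid_blue, tin_green, lid_green, tin_yellow, lid_yellow's own z axis and vertical below 0.1 rad and horizontal distance between lid_red and tin_red below 0.005 m and z of lid_red in the frame of tin_red between 0.016 and 0.0215 m and linear speed of each of tin_red, lid_red, tin_blue, lid_blue, tin_green, lid_green, tin_yellow, lid_yellow below 0.02 m/s and x of tin_blue in the frame of case between -0.045 and 0.045 m and y of tin_blue in the frame of case between -0.11 and 0.11 m and horizontal distance between lid_blue and tin_blue below 0.005 m and z of lid_blue in the frame of tin_blue between 0.016 and 0.0215 m and x of tin_green in the frame of case between -0.045 and 0.045 m and y of tin_green in the frame of case between -0.11 and 0.11 m and horizontal distance between lid_green and tin_green below 0.005 m and z of lid_green in the frame of tin_green between 0.016 and 0.0215 m and x of tin_yellow in the frame of case between -0.045 and 0.045 m and y of tin_yellow in the frame of case between -0.11 and 0.11 m and horizontal distance between lid_yellow and tin_yellow below 0.005 m and z of lid_yellow in the frame of tin_yellow between 0.016 and 0.0215 m and value of joint case_flap below 0.06 rad); the robot touches nothing.
It fails at once if the gear is moved by more than 3 cm (distance of gear from where it was at the start of the episode above 0.03 m).
It fails at once if the tape measure is moved by more than 3 cm (distance of tape_measure from where it was at the start of the episode above 0.03 m).
It fails at once if the flange is moved by more than 3 cm (distance of flange from where it was at the start of the episode above 0.03 m).
Of tin_red, tin_blue, tin_green, tin_yellow only 3 to 4 are there at a start; the rules pass over those that are not, and their reading is None.
At some moment in a run one of tin_red, tin_blue, tin_green, tin_yellow, lid_red, lid_blue, lid_green, lid_yellow may be knocked a few centimetres aside while the robot is not near it.
It also fails if it takes over 210 s, if anything falls off the work surface, if the arm or the gripper's body presses on something with over 40 N, if the wrist force passes 120 N, or if a joint passes its speed limit or range.

ROBOT

A 6-joint arm with a two-finger parallel gripper is mounted at the origin on a cart in front of the work surface, level with it; the furniture and walls round the work are solid. World frame = base frame: x ahead of the robot, y to its left, z up, the work surface at z = 0. Lengths are in m, angles in rad, forces in N, time in s.
With the tool pointing down it reaches from about 0.325 to 0.85 m from the base axis. Payload 4.4 kg.
Tool frame: the origin (TCP) lies midway between the tips of the shut fingers; the grasp point (between the pads) lies 19 mm behind it; z points along the fingers, y is the line along which they close (so a half turn about z gives the same grasp; the last joint's range is limited). The gripper opens to 94 mm and grips with 3 to 60 N. Pads are 16 mm wide; open, the fingers measure 119 mm over their backs; the gripper's body (75 mm by 177 mm) begins 78 mm behind the grasp point.
Start: joints at [-1.474, 0.207, 1.542, -0, 1.393, -0.15], TCP at [0.141, -0.557, 0.205] pointing down, gripper open.
Joint ranges: [-2.73, 2.73], [-0.86, 2.22], [0.23, 2.46], [-1.11, 4.25], [0.08, 2.63], [-2.82, 2.82]. Speed limits (rad/s): [2.79, 2.79, 3.14, 3.14, 3.14, 3.14].

INTERFACE

Orientations are given as a unit quaternion [w, x, y, z].
In Python, from cell import * gives the robot as it stands. The module is installed in compiled form; this text tells all that it offers.
- The arm moves only by the shell command python3 -m inch 'ROWS'. ROWS is JSON, one flat list of numbers, 7 for each row, row after row: the turn, a rotation vector about the tool's x, y, z in degrees, then the shift along the tool's x, y, z in cm, then the finger opening in cm, from 0 to 9.4. A call has exactly 8 rows; each row is the pose to reach, as a shift and turn from the pose commanded when the call began, along the tool's axes at that moment; what a row does not reach only later rows make up. A row lasts 1/10 s, in which the tool goes at most 50 mm and 8.59 degrees, less where a joint would pass 70% of its speed; a pose out of reach is approached as far as the arm can. A call with a gripper value outside its range is refused whole. The fingers move at their own pace and stop on an object; the grip force is fixed at half the most. Time passes only in rows, so rows that repeat a pose let the fingers close, or fill a call up. It gives the time, the measured TCP pose, the force, the opening and the grip force at its end, in the units of the state.
- get_state(): the state, without advancing time (a new reading comes with each control period).
- snapshot(name): name is "side" or "top" or "wrist"; returns a dict with "color" (384x512x3 uint8, red, green, blue), "depth" (384x512 float32, m along the optical axis (not along the pixel's ray), 0 where there is no reading), "vfov" (degrees; the focal length in pixels is half the picture's height over the tangent of half this angle, whatever the lens; pixels are square), "cx", "cy" (the principal point, pixels), "T" (4x4, takes a point from camera to world coordinates). Camera axes: x right, y up, looking along -z (the intrinsics and any distortion apply to the point x, -y, -z); pixel columns grow to the right and rows downward; lengths in m; the calibration is good to about 2 mm. A picture is of the moment at which its call begins.
- hand_in(): hands the job in; it is judged then, once.
The state is a dict: "t": time; "joint_positions": joint angles; "qd": joint speeds; "joint_torque": joint torques, N m; "tool_pos": TCP position; "orientation": TCP orientation; "wrist_force": force on the tool from outside, world axes, zero at the start; "wrist_torque": the same for the moment, N m; "grip_width": opening from 0.0 (shut) to 1.0 (fully open); "gripper_force": force on a finger pad.
Only numpy, scipy, OpenCV 4.12 (cv2) and the standard library are available. Lean on these libraries where they do the work, as an engineer would, in place of code of your own. Each camera call takes 0.05 s, during which the arm holds its last target. There are 200 camera calls.

## Working session

There is one attempt and no reset: what is moved stays moved. The work goes in short steps, Python scripts to look and compute and a shell command to move; the robot and the scene stay as the last step left them, time stands still between calls to the robot, and variables do not carry over. Pictures are saved under pics/ and viewed, at most 14 in all, crops included, and the job is handed in when it is done.

```bash
mkdir -p pics; ls
python3 - <<'E'
from cell import *
import cv2,numpy as np
s=get_state();print(s)
for n in("top","side"):
    d=snapshot(n);cv2.imwrite(f"pics/{n}0.png",cv2.resize(d["color"][:,:,::-1],(800,600),interpolation=cv2.INTER_CUBIC))
    print(n,{k:v for k,v in d.items() if k not in("color","depth")})
    np.savez(f"{n}0.npz",**d)
E
```

```text
pics
{'t': 0.0, 'joint_positions': array([-1.47349317e+00,  2.07413626e-01,  1.54292843e+00, -1.36417754e-05,
        1.39346447e+00, -1.50520147e-01]), 'qd': array([-6.51274949e-05,  1.69286289e-03, -1.42470760e-03, -1.54185477e-03,
        8.75218344e-05, -4.33127767e-05]), 'joint_torque': array([ 3.28100105e-04, -3.70884454e+01, -2.81417745e+01,  6.98040985e-02,
        3.61907808e-02, -1.88862259e-04]), 'tool_pos': array([ 0.1409401 , -0.55664625,  0.20430652]), 'orientation': array([-1.10672161e-03,  9.92332011e-01,  1.23595931e-01,  2.27401836e-05]), 'wrist_force': array([0.46846056, 0.3753581 , 0.12029716]), 'wrist_torque': array([ 0.02324966,  0.04828188, -0.02581167]), 'gripper_force': 0.0, 'grip_width': 0.9983555502539769}
top {'vfov': 49.73032109838607, 'cx': 259.5317667871037, 'cy': 192.11016942328433, 'T': array([[ 0.05196584,  0.97613108, -0.21087358,  0.26663777],
       [-0.99864722,  0.0511768 , -0.00920117,  0.13885113],
       [ 0.00181029,  0.21106646,  0.97747004,  1.15056231],
       [ 0.        ,  0.        ,  0.        ,  1.        ]])}
side {'vfov': 53.558812221123624, 'cx': 256.06974306914105, 'cy': 193.43943650399868, 'T': array([[-0.99827093,  0.0468426 , -0.03550947,  0.45463391],
       [-0.05509302, -0.53502375,  0.84303875,  0.93398335],
       [ 0.02049171,  0.84353741,  0.53667936,  0.56775622],
       [ 0.        ,  0.        ,  0.        ,  1.        ]])}
```

View pics/top0.png

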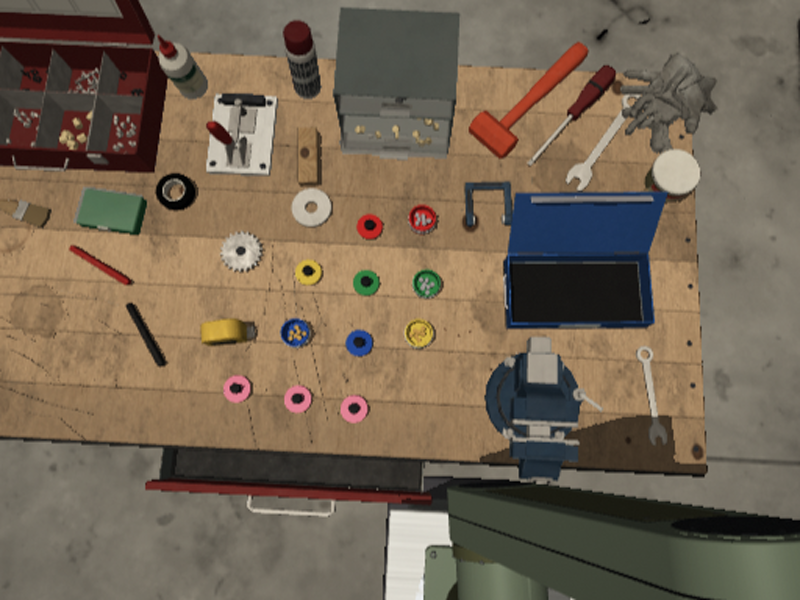

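View pics/side0.png

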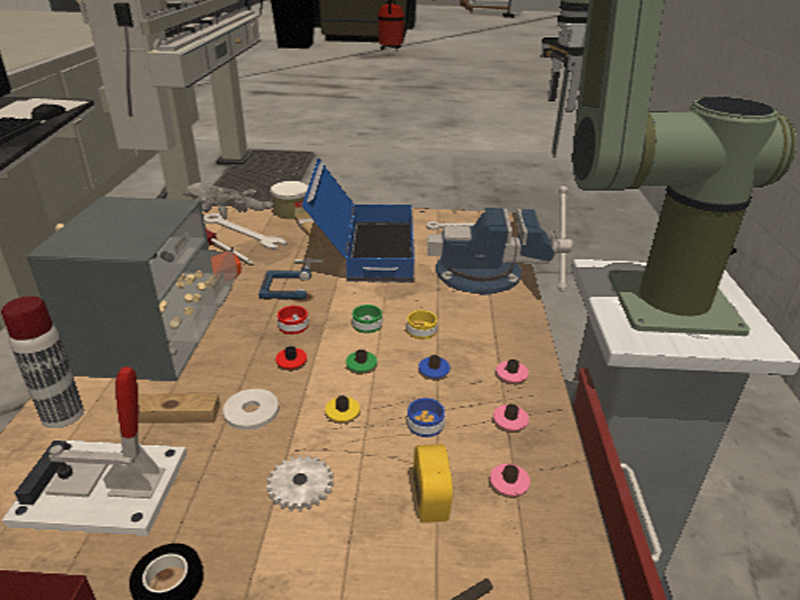

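Top view (800×600): tins red (422,219), green (427,284), yellow (419,334) and blue (296,332). Lids are red (370,226), green (366,282), yellow (308,271) and blue (360,343), with three pink look-alikes at (237,388), (298,399) and (353,408). The case is at (578,292) with its flap leaning back, and the vise is at (540,400). The side view shows the same things, all upright.

```bash
cat > h.py <<'E'
import cv2,numpy as np
HUE={"red":(175,5),"yellow":(22,33),"green":(50,85),"blue":(105,125)}
def foc(d): return d["color"].shape[0]/2/np.tan(np.radians(float(d["vfov"]))/2)
def rays(d,u,v):
    f=foc(d);c=np.stack([(u-d["cx"])/f,-(v-d["cy"])/f,-np.ones_like(u,float)],-1)
    return c@d["T"][:3,:3].T,d["T"][:3,3]
def onplane(d,u,v,z):
    r,o=rays(d,np.asarray(u,float),np.asarray(v,float));return o+r*((z-o[2])/r[...,2])[...,None]
def cloud(d):
    v,u=np.mgrid[:d["color"].shape[0],:d["color"].shape[1]]
    r,o=rays(d,u.astype(float),v.astype(float));p=o+r*d["depth"][...,None];p[d["depth"]<=0]=np.nan;return p
def mask(d,c,smin=130,vmin=50):
    h=cv2.cvtColor(d["color"],cv2.COLOR_RGB2HSV);a,b=HUE[c];H=h[...,0]
    m=((H>=a)|(H<=b)) if a>b else ((H>=a)&(H<=b))
    return (m&(h[...,1]>=smin)&(h[...,2]>=vmin)).astype(np.uint8)
def blobs(d,c,lo=-.01,hi=.06,amin=40,roi=(.2,.8,-.2,.6)):
    P=cloud(d);m=mask(d,c)
    with np.errstate(invalid="ignore"):
        m&=((P[...,0]>roi[0])&(P[...,0]<roi[1])&(P[...,1]>roi[2])&(P[...,1]<roi[3])&(P[...,2]<hi)).astype(np.uint8)
    m=cv2.morphologyEx(m,cv2.MORPH_CLOSE,np.ones((3,3)))
    n,L,st,ce=cv2.connectedComponentsWithStats(m);out=[]
    for i in range(1,n):
        if st[i,4]<amin: continue
        k=L==i;z=np.nanpercentile(P[k][:,2],[50,90])
        cn=max(cv2.findContours(k.astype(np.uint8),0,1)[0],key=len)[:,0]
        v=cn.astype(float);res=[]
        for pl in(.010,.025):
            q=onplane(d,v[:,0],v[:,1],pl)[:,:2].astype(np.float32);(x,y),r=cv2.minEnclosingCircle(q)
            res.append((round(float(x),4),round(float(y),4),round(float(r),4)))
        out.append((int(st[i,4]),ce[i].round(1).tolist(),z.round(3).tolist(),*res))
    return out
E
python3 - <<'E'
from h import *
for n in("top","side"):
    d=dict(np.load(n+"0.npz"));P=cloud(d)
    for c in HUE:
        for b in blobs(d,c,roi=(.2,.75,.0,.5)): print(n,c,b)
d=dict(np.load("top0.npz"));P=cloud(d)
# blue case & flap cloud
k=mask(d,"blue",100,25)>0;Q=P[k];Q=Q[(Q[:,1]<.02)&(Q[:,1]>-.4)&(Q[:,0]>.35)]
for lo,hi in((.044,.056),(.06,.1),(.1,.14),(.14,.2)):
    q=Q[(Q[:,2]>lo)&(Q[:,2]<hi)];print(lo,hi,len(q),np.percentile(q,[1,50,99],axis=0).round(3).tolist() if len(q) else '')
q=Q[(Q[:,2]>.046)&(Q[:,2]<.054)];print(cv2.minAreaRect(q[:,:2].astype(np.float32)))
q=Q[Q[:,2]>.065];c=q.mean(0);n=np.linalg.svd(q-c)[2][2];print("flap plane",c,n)
for uv in((220,221),(270,250),(300,200),(365,265)): print(uv,P[int(uv[1]*.64),int(uv[0]*.64)])
E
```

```text
top red (194, [269.7, 138.5], [0.008, 0.025], (0.6718, 0.1282, 0.0257), (0.6665, 0.1283, 0.0254))
top red (178, [236.1, 144.7], [0.01, 0.013], (0.6494, 0.2242, 0.024), (0.6444, 0.2231, 0.0237))
top yellow (185, [196.9, 173.9], [0.01, 0.015], (0.5564, 0.3301, 0.0235), (0.5526, 0.3275, 0.0232))
top yellow (218, [267.5, 212.6], [0.007, 0.025], (0.4552, 0.1243, 0.0253), (0.4528, 0.1245, 0.0249))
top yellow (56, [132.8, 213.2], [0.06, 0.064], (0.435, 0.4956, 0.0186), (0.4328, 0.4909, 0.0184))
top green (144, [272.9, 179.9], [0.006, 0.026], (0.5471, 0.1145, 0.0243), (0.5434, 0.1148, 0.024))
top green (155, [233.9, 180.9], [0.01, 0.013], (0.5421, 0.2239, 0.0226), (0.5385, 0.2227, 0.0223))
top blue (164, [187.8, 211.8], [0.007, 0.025], (0.4452, 0.3452, 0.0249), (0.4428, 0.3425, 0.0246))
top blue (178, [229.6, 219.3], [0.01, 0.013], (0.4316, 0.2287, 0.023), (0.4294, 0.2276, 0.0227))
side red (185, [186.6, 201.2], [0.019, 0.024], (0.6701, 0.1108, 0.0297), (0.6643, 0.1329, 0.0289))
side red (175, [186.0, 229.8], [0.009, 0.011], (0.6479, 0.2291, 0.0263), (0.6427, 0.248, 0.0256))
side yellow (182
[... 705 characters left out ...]
73, -0.28, 0.044], [0.596, -0.155, 0.05], [0.616, -0.027, 0.056]]
0.06 0.1 1328 [[0.603, -0.27, 0.06], [0.626, -0.147, 0.081], [0.645, -0.027, 0.1]]
0.1 0.14 1402 [[0.634, -0.268, 0.1], [0.653, -0.146, 0.12], [0.672, -0.024, 0.139]]
0.14 0.2 211 [[0.66, -0.269, 0.14], [0.675, -0.166, 0.15], [0.685, -0.023, 0.156]]
((0.49021607637405396, -0.1563534289598465), (0.2405165284872055, 0.25018447637557983), 3.3693313598632812)
flap plane [ 0.64282248 -0.14685568  0.10620482] [ 0.69650428  0.05342303 -0.71556115]
(220, 221) [ 0.64960861  0.506498   -0.00203176]
(270, 250) [0.59542    0.40631975 0.00332649]
(300, 200) [0.69502212 0.35689557 0.00511205]
(365, 265) [ 0.57961373  0.22965243 -0.00317606]
```

```bash
cat >> h.py <<'E'
from scipy.spatial.transform import Rotation as R
def go(s,x,y,z,phi=None):
    """print shift (cm, tool axes) and turn (deg) from present pose to tool-down pose"""
    q=s["orientation"];M=R.from_quat([q[1],q[2],q[3],q[0]])
    sh=M.inv().apply(np.array([x,y,z])-s["tool_pos"])*100
    X=M.as_matrix()[:,0];a=np.degrees(np.arctan2(X[1],X[0]))
    tv=np.zeros(3)
    if phi is not None:
        p=np.radians(phi);T=R.from_matrix(np.array([[np.cos(p),np.sin(p),0],[np.sin(p),-np.cos(p),0],[0,0,-1]]).T.reshape(3,3).T)
        tv=(M.inv()*T).as_rotvec(degrees=True)
    print("phi %.1f turn %s shift %s"%(a,tv.round(1),sh.round(2)))
E
python3 - <<'E'
from h import *
from cell import get_state
d=dict(np.load("top0.npz"));P=cloud(d);k=mask(d,"blue",100,25)>0
Q=P[k];Q=Q[(Q[:,1]<.02)&(Q[:,1]>-.35)&(Q[:,0]>.4)]
q=Q[(Q[:,2]>.044)&(Q[:,2]<.056)]
for nm,sel,ax in(("front",(q[:,0]<.50)&(q[:,1]>-.26)&(q[:,1]<-.05),1),("left",(q[:,1]>-.05)&(q[:,0]>.5)&(q[:,0]<.59),0),("right",(q[:,1]<-.26)&(q[:,0]>.5)&(q[:,0]<.58),0)):
    w=q[sel];pf=np.polyfit(w[:,ax],w[:,1-ax],1);print(nm,len(w),pf.round(4),np.percentile(w,[5,95],axis=0).round(3).tolist())
f=Q[Q[:,2]>.065];c=f.mean(0);n=np.linalg.svd(f-c)[2][2]
print("yaw from flap",np.degrees(np.arctan2(n[1],n[0])), "hinge x at z=.05:",[round((-(n[1]*(y-c[1])+n[2]*(.05-c[2]))/n[0]+c[0]),4) for y in(-.28,-.155,-.03)])
w=P[(P[...,1]<.02)&(P[...,1]>-.35)&(P[...,0]<.46)&(P[...,0]>.15)&(P[...,2]>.03)&(P[...,2]<.4)]
print("vise",np.percentile(w,[1,50,99],axis=0).round(3).tolist())
for lo in(.05,.1,.13,.16):
    e=w[w[:,2]>lo];print(lo,len(e),e.min(0).round(3) if len(e) else'',e.max(0).round(3) if len(e) else '')
go(get_state(),.45,-.15,.33,94)
E
```

```text
front 94 [-0.0624  0.4701] [[0.474, -0.254, 0.046], [0.486, -0.064, 0.052]]
left 44 [ 0.0558 -0.0597] [[0.506, -0.031, 0.045], [0.585, -0.027, 0.052]]
right 43 [ 0.0459 -0.3011] [[0.507, -0.279, 0.045], [0.575, -0.274, 0.053]]
yaw from flap -176.5529749283736 hinge x at z=.05: [np.float64(0.6122), np.float64(0.6047), np.float64(0.5972)]
vise [[0.216, -0.165, 0.032], [0.315, -0.076, 0.105], [0.443, 0.011, 0.386]]
0.05 3042 [ 0.209 -0.189  0.05 ] [0.448 0.02  0.398]
0.1 1663 [ 0.216 -0.133  0.1  ] [0.355 0.02  0.398]
0.13 223 [ 0.216 -0.061  0.241] [0.223 0.02  0.398]
0.16 223 [ 0.216 -0.061  0.241] [0.223 0.02  0.398]
phi 14.2 turn [ -0.1  -0.1 -79.8] shift [ 39.94 -31.87 -12.48]
```

```bash
python3 -m inch '[0,0,0,0,0,-5,5, 0,0,-8,0,0,-10,5, 0,0,-16,4,-3,-12.5,5, 0,0,-24,8,-6,-12.5,5, 0,0,-32,12,-9,-12.5,5, 0,0,-40,16,-12,-12.5,5, 0,0,-48,20,-15,-12.5,5, 0,0,-56,24,-18,-12.5,5]'
python3 - <<'E'
from h import *
from cell import *
s=get_state();go(s,.43,.2285,.20,93.3)
E
```

```text
t: 0.9
tool_pos: [0.3269, -0.3263, 0.3301]
orientation: [-0.0, 0.817, 0.577, 0.0]
wrist_force: [-0.1, -0.7, 0.0]
grip_width: 0.534
gripper_force: 0.0
phi 70.5 turn [ -0.   -0.  -22.8] shift [55.73 -8.8  13.03]
```

```bash
python3 -m inch '[0,0,-4,5,-0.8,0,5, 0,0,-8,10,-1.6,0,5, 0,0,-12,15,-2.4,0,5, 0,0,-16,20,-3.2,0,5, 0,0,-20,25,-4,0,5, 0,0,-22.8,30,-4.8,0,5, 0,0,-22.8,35,-5.6,0,5, 0,0,-22.8,40,-6.4,0,5]'
python3 - <<'E'
from h import *
from cell import *
s=get_state();go(s,.43,.2285,.20,93.3)
E
```

```text
t: 1.7
tool_pos: [0.4002, 0.0669, 0.3303]
orientation: [0.0, 0.688, 0.725, 0.0]
wrist_force: [0.8, -0.9, 0.3]
grip_width: 0.531
gripper_force: 0.0
phi 93.0 turn [ 0.   0.  -0.3] shift [15.99  3.82 13.03]
```

```bash
python3 -m inch '[0,0,-0.3,4,1,3,5, 0,0,-0.3,8,2,6,5, 0,0,-0.3,12,3,9,5, 0,0,-0.3,16,3.8,12,5, 0,0,-0.3,16,3.8,13,5, 0,0,-0.3,16,3.8,13,5, 0,0,-0.3,16,3.8,13,5, 0,0,-0.3,16,3.8,13,5]'
cat >> h.py <<'E'
def look(*names):
    from cell import snapshot
    for n in names:
        d=snapshot(n)
        for c in HUE:
            for b in blobs(d,c,roi=(.3,.75,-.3,.42)):
                if b[2][0]<.04: print(n,c,b)
    return d
E
python3 - <<'E'
from h import *
from cell import *
look("top");d=look("wrist")
cv2.imwrite("pics/w1.png",d["color"][:,:,::-1])
s=get_state();go(s,.43,.2285,.02,93.3)
E
```

```text
t: 2.5
tool_pos: [0.4312, 0.2257, 0.2021]
orientation: [0.001, 0.687, 0.727, 0.001]
wrist_force: [-1.0, -0.1, 0.7]
grip_width: 0.532
gripper_force: 0.0
top red (194, [269.7, 138.5], [0.008, 0.026], (0.6718, 0.1282, 0.0257), (0.6665, 0.1283, 0.0254))
top yellow (194, [267.9, 212.7], [0.006, 0.025], (0.4557, 0.124, 0.0247), (0.4532, 0.1242, 0.0244))
top green (141, [272.7, 179.8], [0.006, 0.025], (0.548, 0.1144, 0.024), (0.5443, 0.1147, 0.0237))
wrist red (1083, [439.8, 182.0], [0.01, 0.011], (0.6475, 0.2271, 0.0244), (0.6386, 0.23, 0.0234))
wrist red (68, [425.5, 248.1], [0.002, 0.004], (0.6503, 0.1423, 0.0204), (0.6413, 0.1485, 0.0196))
wrist red (639, [451.6, 259.6], [0.019, 0.025], (0.6731, 0.1249, 0.0278), (0.6632, 0.1318, 0.0267))
wrist yellow (294, [267.2, 61.1], [0.01, 0.013], (0.4415, 0.3475, 0.0146), (0.4409, 0.3455, 0.014))
wrist yellow (1357, [373.3, 81.0], [0.01, 0.011], (0.555, 0.3324, 0.0241), (0.5499, 0.331, 0.0231))
wrist yellow (42, [268.2, 76.9], [0.008, 0.009], (0.4425, 0.3306, 0.0038), (0.4419, 0.3292, 0.0036))
wrist yellow (1115, [264.9, 260.6], [0.011, 0.025], (0.453, 0.1206, 0.0268), (0.4519, 0.1278, 0.0258))
wrist green (1074, [347.5, 177.5], [0.01, 0.011], (0.5406, 0.2264, 0.0237), (0.536, 0.2293, 0.0228))
wrist green (246, [350.6, 262.6], [0.008, 0.025], (0.5514, 0.1171, 0.0227), (0.5464, 0.1244, 0.0218))
wrist blue (1577, [269.0, 59.4], [0.005, 0.025], (0.4421, 0.3466, 0.0259), (0.4415, 0.3447, 0.0248))
wrist blue (1131, [251.7, 167.9], [0.01, 0.011], (0.4306, 0.2317, 0.0237), (0.4304, 0.2343, 0.0227))
wrist blue (557, [299.5, 370.1], [0.017, 0.024], (0.5143, -0.0389, 0.0434), (0.5107, -0.0256, 0.0416))
phi 93.2 turn [ 0.2 -0.  -0.1] shift [ 0.27 -0.17 18.22]
```

View pics/w1.png

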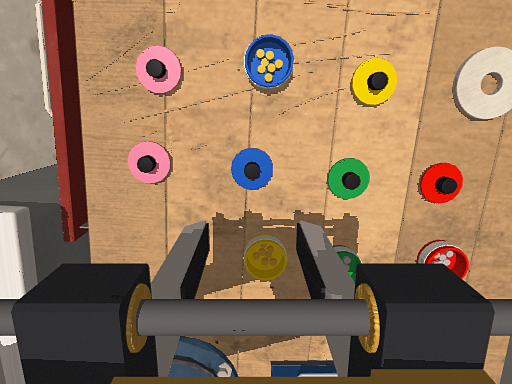

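```bash
python3 -m inch '[0,0,0,0.5,0,4,5, 0,0,0,0.5,0,8,5, 0,0,0,0.5,0,12,5, 0,0,0,0.5,0,15,5, 0,0,0,0.5,0,17,5, 0,0,0,0.5,0,18.2,5, 0,0,0,0.5,0,18.9,5, 0,0,0,0.5,0,18.9,5]'; python3 -m inch '[0,0,0,0,0,0,3, 0,0,0,0,0,0,1, 0,0,0,0,0,0,1, 0,0,0,0,0,0,1, 0,0,0,0,0,0,1, 0,0,0,0,0,-1,1, 0,0,0,0,0,-3,1, 0,0,0,0,0,-5,1]'
python3 - <<'E'
from h import *
from cell import *
s=get_state();go(s,.4417,.3443,.06,93.3)
E
```

```text
t: 3.4
tool_pos: [0.4302, 0.2313, 0.0116]
orientation: [0.0, 0.687, 0.727, 0.0]
wrist_force: [0.6, -0.1, -0.5]
grip_width: 0.53
gripper_force: 0.0
t: 4.2
tool_pos: [0.4293, 0.2314, 0.0621]
orientation: [-0.0, 0.686, 0.727, -0.001]
wrist_force: [0.1, 0.2, -0.7]
grip_width: 0.18
gripper_force: 30.0
phi 93.3 turn [-0.1  0.   0. ] shift [11.2   1.89  0.2 ]
```

```bash
python3 -m inch '[0,0,0,4,0.6,0,1, 0,0,0,8,1.2,0,1, 0,0,0,11.2,1.85,0,1, 0,0,0,11.2,1.85,0,1, 0,0,0,11.2,1.85,1,1, 0,0,0,11.2,1.85,2,1, 0,0,0,11.2,1.85,2.6,1, 0,0,0,11.2,1.85,3.1,1]'
python3 -m inch '[0,0,0,0,0,0,1, 0,0,0,0,0,0,3, 0,0,0,0,0,0,3.5, 0,0,0,0,0,0,3.5, 0,0,0,0,0,-2,3.5, 0,0,0,0,0,-6,5, 0,0,0,0,0,-10,5, 0,0,0,0,0,-15,5]'
python3 - <<'E'
from h import *
from cell import *
d=look("wrist")
cv2.imwrite("pics/w2.png",d["color"][:,:,::-1])
s=get_state();go(s,.555,.3315,.06,93.3)
E
```

```text
t: 5.0
tool_pos: [0.4414, 0.3434, 0.0306]
orientation: [-0.0, 0.687, 0.727, -0.001]
wrist_force: [-7.8, -4.7, 31.6]
grip_width: 0.182
gripper_force: 30.0
t: 5.8
tool_pos: [0.4404, 0.3435, 0.1799]
orientation: [-0.001, 0.687, 0.727, -0.002]
wrist_force: [0.1, 0.6, -0.8]
grip_width: 0.531
gripper_force: 0.0
wrist yellow (1205, [357.9, 192.0], [0.01, 0.011], (0.555, 0.333, 0.0242), (0.5499, 0.3365, 0.0231))
wrist yellow (1067, [252.3, 358.6], [0.017, 0.025], (0.453, 0.1162, 0.0281), (0.4524, 0.1291, 0.0269))
wrist green (59, [349.8, 272.0], [0.01, 0.01], (0.5561, 0.2391, 0.0135), (0.551, 0.2466, 0.0129))
wrist green (47, [314.9, 343.9], [0.003, 0.004], (0.5278, 0.1378, 0.0147), (0.5239, 0.1498, 0.014))
wrist green (432, [320.1, 366.0], [0.01, 0.025], (0.5408, 0.1103, 0.0232), (0.5363, 0.1234, 0.0222))
wrist blue (1576, [254.2, 178.3], [0.029, 0.03], (0.4414, 0.3409, 0.027), (0.4413, 0.3441, 0.0259))
phi 93.3 turn [ 0.7 -0.4 -0. ] shift [-2.25 10.59 13.24]
```

View pics/w2.png

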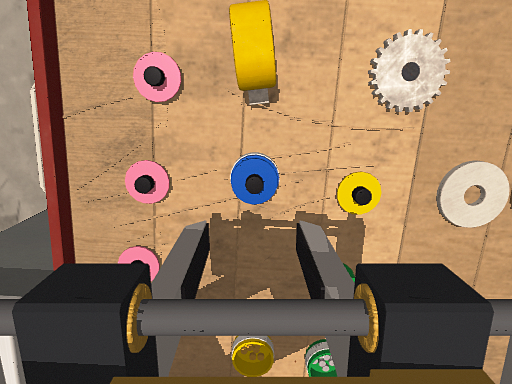

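```bash
python3 -m inch '[0,0,0,-0.6,4,3,5, 0,0,0,-1.2,8,6,5, 0,0,0,-1.75,11.3,9,5, 0,0,0,-1.75,11.3,12,5, 0,0,0,-1.75,11.3,14,5, 0,0,0,-1.75,11.3,15.8,5, 0,0,0,-1.75,11.3,16.8,5, 0,0,0,-1.75,11.3,16.8,5]'; python3 -m inch '[0,0,0,0,0,0,3, 0,0,0,0,0,0,1, 0,0,0,0,0,0,1, 0,0,0,0,0,0,1, 0,0,0,0,0,0,1, 0,0,0,0,0,-1,1, 0,0,0,0,0,-3,1, 0,0,0,0,0,-5,1]'
sed -i 's/    X=M.as_matrix/    if phi is not None:\n        p=np.radians(phi);e=np.array([x,y,z])-s["tool_pos"];sh=100*np.array([np.cos(p)*e[0]+np.sin(p)*e[1],np.sin(p)*e[0]-np.cos(p)*e[1],-e[2]])\n    X=M.as_matrix/' h.py
python3 - <<'E'
from h import *
from cell import *
s=get_state();go(s,.4522,.128,.062,93.3)
E
```

```text
t: 6.65
tool_pos: [0.5547, 0.3329, 0.0107]
orientation: [-0.001, 0.687, 0.727, -0.001]
wrist_force: [0.8, -0.2, -0.0]
grip_width: 0.534
gripper_force: 0.0
t: 7.45
tool_pos: [0.5552, 0.3333, 0.063]
orientation: [-0.0, 0.686, 0.727, -0.001]
wrist_force: [0.0, -0.1, -0.4]
grip_width: 0.181
gripper_force: 30.0
phi 93.3 turn [-0.1  0.  -0. ] shift [-19.9  -11.46   0.1 ]
```

```bash
python3 -m inch '[0,0,0,-4,-2.3,0,1, 0,0,0,-8,-4.6,0,1, 0,0,0,-12,-6.9,0,1, 0,0,0,-16,-9.2,0,1, 0,0,0,-19.9,-11.45,0,1, 0,0,0,-19.9,-11.45,0,1, 0,0,0,-19.9,-11.45,1,1, 0,0,0,-19.9,-11.45,2,1]'
python3 -m inch '[0,0,0,0,0,0.5,1, 0,0,0,0,0,1,1, 0,0,0,0,0,1,1, 0,0,0,0,0,1,3, 0,0,0,0,0,1,3.5, 0,0,0,0,0,1,3.5, 0,0,0,0,0,-2,3.5, 0,0,0,0,0,-6,5]'
python3 -m inch '[0,0,0,0,0,-4,5, 0,0,0,3,0,-8,5, 0,0,0,6,0,-8,5, 0,0,0,6,0,-8,5, 0,0,0,6,0,-8,5, 0,0,0,6,0,-8,5, 0,0,0,6,0,-8,5, 0,0,0,6,0,-8,5]'
python3 - <<'E'
from h import *
from cell import *
look("top");d=look("wrist")
s=get_state();go(s,.5406,.2268,.012,93.3)
E
```

```text
t: 8.25
tool_pos: [0.4545, 0.129, 0.0428]
orientation: [0.001, 0.686, 0.727, 0.001]
wrist_force: [-0.6, 0.9, 0.1]
grip_width: 0.18
gripper_force: 30.0
t: 9.05
tool_pos: [0.4503, 0.128, 0.101]
orientation: [-0.002, 0.686, 0.727, -0.002]
wrist_force: [1.2, 0.2, 0.2]
grip_width: 0.427
gripper_force: 0.0
t: 9.85
tool_pos: [0.449, 0.1873, 0.1817]
orientation: [-0.0, 0.687, 0.727, -0.001]
wrist_force: [0.6, -0.3, -0.7]
grip_width: 0.531
gripper_force: 0.0
top red (95, [273.6, 137.4], [0.009, 0.026], (0.6717, 0.1272, 0.0251), (0.6663, 0.1273, 0.0248))
top yellow (125, [264.1, 213.2], [0.028, 0.032], (0.4554, 0.1259, 0.0251), (0.4529, 0.1261, 0.0248))
top blue (206, [188.4, 212.4], [0.029, 0.032], (0.4439, 0.3445, 0.025), (0.4416, 0.3418, 0.0246))
wrist red (1305, [441.9, 150.3], [0.01, 0.011], (0.6475, 0.2265, 0.0244), (0.6389, 0.2279, 0.0234))
wrist red (78, [425.9, 224.2], [0.002, 0.005], (0.6518, 0.1403, 0.0217), (0.643, 0.1454, 0.0208))
wrist red (1335, [449.7, 242.5], [0.017, 0.025], (0.6731, 0.1256, 0.0278), (0.6634, 0.1313, 0.0266))
wrist yellow (1328, [252.0, 233.6], [0.029, 0.03], (0.4523, 0.1219, 0.0267), (0.452, 0.1278, 0.0256))
wrist green (1301, [341.7, 145.2], [0.01, 0.011], (0.5409, 0.2264, 0.0237), (0.5368, 0.2278, 0.0227))
wrist green (660, [344.8, 243.8], [0.012, 0.025], (0.5469, 0.1118, 0.0269), (0.5426, 0.1181, 0.0257))
wrist blue (1509, [254.2, 20.2], [0.029, 0.03], (0.4415, 0.3476, 0.026), (0.4417, 0.3438, 0.0249))
wrist blue (1600, [295.3, 364.8], [0.034, 0.047], (0.5205, -0.046, 0.0515), (0.5173, -0.033, 0.0493))
phi 93.2 turn [-0.   0.  -0.1] shift [ 3.39  9.35 17.  ]
```

```bash
python3 -m inch '[0,0,0,1.2,4,3,5, 0,0,0,2.4,8,6,5, 0,0,0,3.35,9.35,9,5, 0,0,0,3.35,9.35,12,5, 0,0,0,3.35,9.35,14,5, 0,0,0,3.35,9.35,16,5, 0,0,0,3.35,9.35,17,5, 0,0,0,3.35,9.35,17,5]'; python3 -m inch '[0,0,0,0,0,0,3, 0,0,0,0,0,0,1, 0,0,0,0,0,0,1, 0,0,0,0,0,0,1, 0,0,0,0,0,0,1, 0,0,0,0,0,-1,1, 0,0,0,0,0,-3,1, 0,0,0,0,0,-5,1]'
python3 - <<'E'
from h import *
from cell import *
s=get_state();go(s,.543,.118,.062,93.3)
E
```

```text
t: 10.75
tool_pos: [0.54, 0.2265, 0.0112]
orientation: [-0.001, 0.687, 0.727, -0.001]
wrist_force: [-0.3, 0.2, -0.9]
grip_width: 0.529
gripper_force: 0.0
t: 11.55
tool_pos: [0.5402, 0.2268, 0.063]
orientation: [-0.0, 0.686, 0.727, -0.001]
wrist_force: [1.1, 0.5, 0.5]
grip_width: 0.179
gripper_force: 30.0
phi 93.3 turn [-0.1  0.  -0. ] shift [-10.88  -0.35   0.1 ]
```

```bash
python3 -m inch '[0,0,0,-4,-0.1,0,1, 0,0,0,-8,-0.2,0,1, 0,0,0,-10.9,-0.35,0,1, 0,0,0,-10.9,-0.35,0,1, 0,0,0,-10.9,-0.35,0,1, 0,0,0,-10.9,-0.35,1,1, 0,0,0,-10.9,-0.35,2,1, 0,0,0,-10.9,-0.35,2.5,1]'
python3 -m inch '[0,0,0,0,0,0.5,1, 0,0,0,0,0,0.5,1, 0,0,0,0,0,0.5,3, 0,0,0,0,0,0.5,3.5, 0,0,0,0,0,0.5,3.5, 0,0,0,0,0,-2,3.5, 0,0,0,0,0,-6,5, 0,0,0,0,0,-10,5]'
python3 -m inch '[0,0,0,3,1.5,-4,5, 0,0,0,6,3,-5,5, 0,0,0,6,3,-5,5, 0,0,0,6,3,-5,5, 0,0,0,6,3,-5,5, 0,0,0,6,3,-5,5, 0,0,0,6,3,-5,5, 0,0,0,6,3,-5,5]'
python3 - <<'E'
from h import *
from cell import *
look("top");d=look("wrist")
s=get_state();go(s,.6475,.2268,.012,93.3)
E
```

```text
t: 12.35
tool_pos: [0.542, 0.1188, 0.0355]
orientation: [-0.001, 0.686, 0.728, -0.001]
wrist_force: [-0.2, -1.1, -1.2]
grip_width: 0.183
gripper_force: 30.0
t: 13.15
tool_pos: [0.5427, 0.1178, 0.1377]
orientation: [-0.001, 0.687, 0.727, -0.001]
wrist_force: [0.6, -0.1, 0.3]
grip_width: 0.502
gripper_force: 0.0
t: 13.95
tool_pos: [0.5697, 0.1789, 0.1869]
orientation: [-0.0, 0.687, 0.727, -0.0]
wrist_force: [0.4, 0.7, 0.6]
grip_width: 0.531
gripper_force: 0.0
top red (130, [269.1, 138.7], [0.007, 0.026], (0.6716, 0.1285, 0.0254), (0.6662, 0.1287, 0.0251))
top blue (206, [188.4, 212.4], [0.029, 0.031], (0.4439, 0.3445, 0.025), (0.4416, 0.3418, 0.0246))
wrist red (57, [14.6, 17.7], [0.01, 0.012], (0.3283, 0.3274, 0.0089), (0.3383, 0.3242, 0.0085))
wrist red (52, [16.2, 118.5], [0.011, 0.012], (0.3161, 0.2302, 0.0103), (0.3266, 0.2311, 0.0099))
wrist red (1343, [329.0, 135.7], [0.01, 0.011], (0.6482, 0.2266, 0.024), (0.6447, 0.2277, 0.023))
wrist red (1078, [341.2, 226.3], [0.01, 0.025], (0.6692, 0.1259, 0.027), (0.6648, 0.1312, 0.0259))
wrist yellow (1346, [142.6, 218.9], [0.029, 0.03], (0.4477, 0.1223, 0.0271), (0.4527, 0.1277, 0.026))
wrist green (1170, [227.6, 231.2], [0.029, 0.03], (0.5426, 0.1121, 0.0266), (0.5436, 0.1179, 0.0255))
wrist blue (1026, [126.0, 11.2], [0.029, 0.03], (0.4369, 0.3431, 0.0265), (0.4424, 0.3392, 0.0254))
wrist blue (2161, [224.0, 352.3], [0.037, 0.05], (0.5467, -0.0641, 0.0656), (0.5475, -0.0509, 0.0628))
phi 93.3 turn [-0.  0. -0.] shift [ 4.31  8.02 17.52]
```

```bash
python3 -m inch '[0,0,0,2,4,3,5, 0,0,0,4.3,8,6,5, 0,0,0,4.3,8.05,9,5, 0,0,0,4.3,8.05,12,5, 0,0,0,4.3,8.05,14.5,5, 0,0,0,4.3,8.05,16.5,5, 0,0,0,4.3,8.05,17.5,5, 0,0,0,4.3,8.05,17.5,5]'; python3 -m inch '[0,0,0,0,0,0,3, 0,0,0,0,0,0,1, 0,0,0,0,0,0,1, 0,0,0,0,0,0,1, 0,0,0,0,0,0,1, 0,0,0,0,0,-1,1, 0,0,0,0,0,-3,1, 0,0,0,0,0,-5,1]'
python3 - <<'E'
from h import *
from cell import *
s=get_state();go(s,.6648,.1308,.062,93.3)
E
```

```text
t: 14.85
tool_pos: [0.6473, 0.2268, 0.0112]
orientation: [-0.001, 0.687, 0.727, -0.001]
wrist_force: [-0.2, 0.2, -0.3]
grip_width: 0.529
gripper_force: 0.0
t: 15.65
tool_pos: [0.6474, 0.227, 0.0629]
orientation: [-0.0, 0.686, 0.727, -0.001]
wrist_force: [0.1, -0.1, 0.1]
grip_width: 0.181
gripper_force: 30.0
phi 93.3 turn [-0.1  0.  -0. ] shift [-9.7   1.18  0.09]
```

```bash
python3 -m inch '[0,0,0,-4,0.4,0,1, 0,0,0,-8,0.9,0,1, 0,0,0,-9.7,1.2,0,1, 0,0,0,-9.7,1.2,0,1, 0,0,0,-9.7,1.2,0,1, 0,0,0,-9.7,1.2,1,1, 0,0,0,-9.7,1.2,2,1, 0,0,0,-9.7,1.2,2.5,1]'
python3 -m inch '[0,0,0,0,0,0.5,1, 0,0,0,0,0,0.5,1, 0,0,0,0,0,0.5,3, 0,0,0,0,0,0.5,3.5, 0,0,0,0,0,0.5,3.5, 0,0,0,0,0,-2,3.5, 0,0,0,0,0,-6,7, 0,0,0,0,0,-10,7]'
python3 -m inch '[0,0,0,3,-1.5,-4,7, 0,0,0,6,-3,-5,7, 0,0,0,6,-3,-5,7, 0,0,0,6,-3,-5,7, 0,0,0,6,-3,-5,7, 0,0,0,6,-3,-5,7, 0,0,0,6,-3,-5,7, 0,0,0,6,-3,-5,7]'
python3 - <<'E'
from h import *
from cell import *
look("top");d=look("wrist")
cv2.imwrite("pics/w3.png",d["color"][:,:,::-1])
s=get_state();go(s,.6655,.1308,.005,93.3)
E
```

```text
t: 16.45
tool_pos: [0.664, 0.1321, 0.0352]
orientation: [-0.001, 0.686, 0.728, -0.001]
wrist_force: [0.7, -0.9, 0.5]
grip_width: 0.182
gripper_force: 30.0
t: 17.25
tool_pos: [0.6646, 0.1308, 0.1374]
orientation: [-0.001, 0.687, 0.727, -0.001]
wrist_force: [0.8, -0.2, -0.1]
grip_width: 0.5
gripper_force: 0.0
t: 18.05
tool_pos: [0.6321, 0.1883, 0.1866]
orientation: [-0.0, 0.687, 0.727, -0.001]
wrist_force: [0.4, -0.3, -0.5]
grip_width: 0.742
gripper_force: 0.0
top blue (206, [188.4, 212.4], [0.029, 0.032], (0.4439, 0.3445, 0.025), (0.4416, 0.3418, 0.0246))
wrist red (1309, [280.1, 231.0], [0.029, 0.03], (0.6667, 0.1256, 0.0268), (0.6651, 0.1313, 0.0257))
wrist yellow (54, [107.5, 208.8], [0.003, 0.005], (0.4684, 0.1391, 0.0182), (0.4751, 0.1443, 0.0175))
wrist yellow (1347, [86.0, 223.9], [0.029, 0.03], (0.4454, 0.1217, 0.0276), (0.4531, 0.1275, 0.0265))
wrist green (459, [158.7, 228.1], [0.029, 0.03], (0.5354, 0.116, 0.0263), (0.5394, 0.1221, 0.0252))
wrist blue (1273, [60.2, 15.6], [0.029, 0.03], (0.4339, 0.3478, 0.0279), (0.4421, 0.3442, 0.0267))
wrist blue (48, [91.0, 20.2], [0.003, 0.005], (0.4627, 0.3358, 0.0155), (0.4697, 0.3327, 0.0149))
wrist blue (1749, [182.5, 356.0], [0.035, 0.05], (0.5528, -0.0523, 0.0518), (0.556, -0.0391, 0.0496))
phi 93.3 turn [-0.  0. -0.] shift [-5.97  3.   18.2 ]
```

View pics/w3.png

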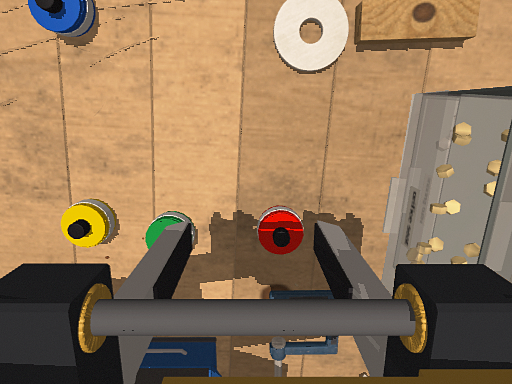

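Run:
```python
from h import *
d=dict(np.load("top0.npz"));P=cloud(d).reshape(-1,3)
q=P[(P[:,1]>-.02)&(P[:,1]<.3)&(P[:,0]>.68)&(P[:,0]<.95)&(P[:,2]>.03)]
for lo,hi in((.03,.08),(.08,.15),(.15,.3)):
    e=q[(q[:,2]>lo)&(q[:,2]<hi)];print(lo,len(e),np.percentile(e,[1,50,99],axis=0).round(3).tolist() if len(e) else'')
```

```text
0.03 1402 [[0.762, -0.018, 0.031], [0.818, 0.148, 0.071], [0.867, 0.276, 0.079]]
0.08 1073 [[0.749, 0.087, 0.081], [0.763, 0.18, 0.108], [0.84, 0.282, 0.149]]
0.15 4682 [[0.799, 0.087, 0.153], [0.863, 0.184, 0.199], [0.948, 0.282, 0.204]]
```

```bash
python3 -m inch '[0,0,8,-3,1.5,0,7, 0,0,16,-5.95,3,0,7, 0,0,24,-5.95,3,0,7, 0,0,32,-5.95,3,0,7, 0,0,40,-5.95,3,0,7, 0,0,48,-5.95,3,0,7, 0,0,56,-5.95,3,0,7, 0,0,64,-5.95,3,0,7]'
python3 -m inch '[0,0,8,0,0,0,7, 0,0,16,0,0,0,7, 0,0,24,0,0,0,7, 0,0,26,0,0,3,7, 0,0,26,0,0,6,7, 0,0,26,0,0,9,7, 0,0,26,0,0,12,7, 0,0,26,0,0,12,7]'
python3 - <<'E'
from h import *
from cell import *
s=get_state();go(s,.6655,.1308,.005,3.3)
E
```

```text
t: 18.95
tool_pos: [0.6655, 0.1313, 0.1874]
orientation: [-0.0, 0.968, 0.25, -0.0]
wrist_force: [0.1, 0.1, 0.3]
grip_width: 0.748
gripper_force: 0.0
t: 19.75
tool_pos: [0.6609, 0.131, 0.0616]
orientation: [0.0, 1.0, 0.029, -0.006]
wrist_force: [-1.1, 0.1, -0.8]
grip_width: 0.745
gripper_force: 0.0
phi 3.3 turn [ 0.   0.6 -0. ] shift [0.46 0.04 5.66]
```

```bash
python3 -m inch '[0,0,0,0,0,1.5,7, 0,0,0,0,0,3,7, 0,0,0,0,0,4.5,7, 0,0,0,0,0,5.5,7, 0,0,0,0,0,5.9,7, 0,0,0,0,0,5.9,4.5, 0,0,0,0,0,5.9,4, 0,0,0,0,0,5.9,4]'
python3 -m inch '[0,0,0,0,0,0,4, 0,0,0,0,0,0,4, 0,0,0,0,0,0,4, 0,0,0,0,0,-1,4, 0,0,0,0,0,-4,4, 0,0,0,0,0,-8,4, 0,0,0,0,0,-12,4, 0,0,0,0,0,-12,4]'
python3 - <<'E'
from h import *
from cell import *
s=get_state();go(s,.5467,-.2428,.14,93.3)
E
```

```text
t: 20.55
tool_pos: [0.6663, 0.1313, 0.0093]
orientation: [0.0, 1.0, 0.029, 0.001]
wrist_force: [0.8, -0.6, -0.4]
grip_width: 0.527
gripper_force: 30.2
t: 21.35
tool_pos: [0.6704, 0.1323, 0.1367]
orientation: [-0.001, 1.0, 0.029, 0.007]
wrist_force: [1.6, 0.1, -0.4]
grip_width: 0.527
gripper_force: 30.0
phi 3.3 turn [  0.6  -0.7 -90. ] shift [-36.73 -14.51  -0.33]
```

```bash
python3 -m inch '[0,0,-8,-4,0,-1,4, 0,0,-16,-8,2,-2,4, 0,0,-24,-11,5.5,-3,4, 0,0,-32,-13,9.5,-3,4, 0,0,-40,-14.1,14,-3,4, 0,0,-48,-14.1,18.5,-3,4, 0,0,-56,-14.1,23,-3,4, 0,0,-64,-14.1,27.5,-3,4]'
python3 - <<'E'
from h import *
from cell import *
s=get_state();go(s,.5467,-.2428,.14,93.3)
E
```

```text
t: 22.15
tool_pos: [0.539, -0.1519, 0.157]
orientation: [-0.001, 0.831, 0.557, -0.001]
wrist_force: [0.3, 1.9, -3.1]
grip_width: 0.525
gripper_force: 30.0
phi 67.7 turn [ -0.2  -0.1 -25.6] shift [-9.12  0.24  1.7 ]
```

```bash
python3 -m inch '[0,0,-8,-3,1.4,0,4, 0,0,-16,-6,2.9,0,4, 0,0,-24,-8.2,4,0,4, 0,0,-26,-8.2,4,0,4, 0,0,-26,-8.2,4,0,4, 0,0,-26,-8.2,4,1,4, 0,0,-26,-8.2,4,2,4, 0,0,-26,-8.2,4,2,4]'
python3 - <<'E'
from h import *
from cell import *
s=get_state();go(s,.5467,-.2428,.0135,93.3)
d=snapshot("wrist");cv2.imwrite("pics/w4.png",d["color"][:,:,::-1]);np.savez("w4.npz",**d)
P=cloud(d);k=mask(d,"blue",100,25)>0
Q=P[k];q=Q[(Q[:,2]>.045)&(Q[:,2]<.055)]
for nm,sel,ax in(("front",(q[:,0]<.50)&(q[:,1]>-.26)&(q[:,1]<-.05),1),("left",(q[:,1]>-.05)&(q[:,0]>.5)&(q[:,0]<.59),0),("right",(q[:,1]<-.26)&(q[:,0]>.5)&(q[:,0]<.58),0)):
    w=q[sel]
    if len(w)>5:print(nm,len(w),np.polyfit(w[:,ax],w[:,1-ax],1).round(4),np.percentile(w,[5,95],axis=0).round(3).tolist())
E
```

```text
t: 22.95
tool_pos: [0.5439, -0.2403, 0.1353]
orientation: [-0.003, 0.686, 0.727, -0.001]
wrist_force: [-0.5, 0.2, -3.3]
grip_width: 0.525
gripper_force: 30.0
phi 93.3 turn [-0.3 -0.2  0. ] shift [-0.26  0.27 12.18]
front 1109 [-0.1431  0.4539] [[0.476, -0.249, 0.046], [0.486, -0.103, 0.051]]
```

View pics/w4.png

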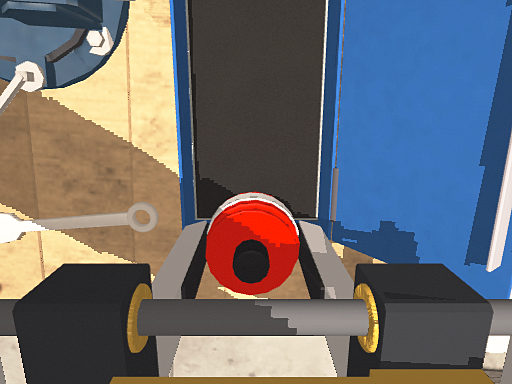

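Run:
```python
from h import *
d=dict(np.load("w4.npz"));P=cloud(d);g=cv2.cvtColor(d["color"],cv2.COLOR_RGB2GRAY)
for u,v in((198,216),(310,216),(250,100),(182,150),(182,220),(327,100),(333,100)): print((u,v),P[v,u].round(4))
print("floor end row",[ (v,P[v,202].round(3).tolist()) for v in range(208,224,2)])
for v in(60,150):
    print(v,[(u,P[v,u].round(3).tolist()) for u in list(range(172,200,3))+list(range(316,346,3))])
s=P[192:292,206:300].reshape(-1,3);c=d["color"][192:292,206:300].reshape(-1,3)
r=s[(c[:,0]>150)&(c[:,1]<60)];print("lid",r.min(0).round(4),r.max(0).round(4),np.median(r,0).round(4))
```

```text
(198, 216) [ 0.4919 -0.2729  0.005 ]
(310, 216) [ 0.601  -0.2666  0.0043]
(250, 100) [ 0.5365 -0.161   0.0042]
(182, 150) [ 0.4845 -0.204   0.0459]
(182, 220) [ 0.4856 -0.2621  0.0498]
(327, 100) [ 0.6019 -0.1577  0.021 ]
(333, 100) [ 0.6019 -0.1583  0.0435]
floor end row [(208, [0.496, -0.264, 0.005]), (210, [0.496, -0.267, 0.005]), (212, [0.496, -0.269, 0.005]), (214, [0.496, -0.271, 0.005]), (216, [0.496, -0.273, 0.005]), (218, [0.496, -0.275, 0.005]), (220, [0.496, -0.276, 0.007]), (222, [0.515, -0.231, 0.139])]
60 [(172, [0.466, -0.131, 0.0]), (175, [0.48, -0.137, 0.049]), (178, [0.48, -0.136, 0.043]), (181, [0.48, -0.134, 0.032]), (184, [0.48, -0.133, 0.021]), (187, [0.48, -0.131, 0.007]), (190, [0.482, -0.13, 0.005]), (193, [0.485, -0.13, 0.005]), (196, [0.487, -0.13, 0.004]), (199, [0.49, -0.13, 0.005]), (316, [0.592, -0.124, 0.006]), (319, [0.595, -0.124, 0.004]), (322, [0.597, -0.124, 0.004]), (325, [0.6, -0.124, 0.004]), (328, [0.6, -0.125, 0.016]), (331, [0.6, -0.127, 0.029]), (334, [0.6, -0.128, 0.04]), (337, [0.6, -0.13, 0.049]), (340, [0.602, -0.13, 0.05]), (343, [0.604, -0.13, 0.052])]
150 [(172, [0.465, -0.211, -0.0]), (175, [0.468, -0.21, 0.0]), (178, [0.482, -0.204, 0.05]), (181, [0.485, -0.203, 0.05]), (184, [0.485, -0.205, 0.039]), (187, [0.485, -0.206, 0.026]), (190, [0.485, -0.208, 0.013]), (193, [0.486, -0.209, 0.006]), (196, [0.489, -0.209, 0.005]), (199, [0.492, -0.209, 0.004]), (316, [0.6, -0.202, 0.005]), (319, [0.603, -0.202, 0.005]), (322, [0.604, -0.201, 0.01]), (325, [0.605, -0.2, 0.022]), (328, [0.604, -0.198, 0.035]), (331, [0.604, -0.197, 0.047]), (334, [0.606, -0.196, 0.051]), (337, [0.608, -0.196, 0.05]), (340, [0.609, -0.196, 0.054]), (343, [0.611, -0.195, 0.056])]
lid [nan nan nan] [nan nan nan] [nan nan nan]
```

```bash
python3 -m inch '[0,0,0,0.3,0,1,4, 0,0,0,0.3,0,2,4, 0,0,0,0.3,0,3,4, 0,0,0,0.3,0,3.5,4, 0,0,0,0.3,0,3.5,4, 0,0,0,0.3,0,3.5,4, 0,0,0,0.3,0,3.5,4, 0,0,0,0.3,0,3.5,4]'
python3 - <<'E'
from h import *
from cell import *
s=get_state();go(s,.5462,-.239,.0135,93.3)
E
```

```text
t: 23.8
tool_pos: [0.546, -0.2396, 0.1041]
orientation: [0.001, 0.687, 0.727, 0.0]
wrist_force: [-0.1, 0.1, -2.3]
grip_width: 0.525
gripper_force: 30.0
phi 93.3 turn [ 0.1  0.  -0. ] shift [0.06 0.02 9.06]
```

```bash
python3 -m inch '[0,0,0,0,0,2.5,4, 0,0,0,0,0,5,4, 0,0,0,0,0,6.5,4, 0,0,0,0,0,7.5,4, 0,0,0,0,0,8.2,4, 0,0,0,0,0,8.6,4, 0,0,0,0,0,8.9,4, 0,0,0,0,0,9,4]'
python3 -m inch '[0,0,0,0,0,0,4, 0,0,0,0,0,0,5.5, 0,0,0,0,0,0,6.2, 0,0,0,0,0,0,6.2, 0,0,0,0,0,-2,6.2, 0,0,0,0,0,-6,6.2, 0,0,0,0,0,-11,6.2, 0,0,0,0,0,-16,7]'
python3 - <<'E'
from h import *
from cell import *
look("top");s=get_state();go(s,.4525,.1275,.165,93.3)
E
```

```text
t: 24.6
tool_pos: [0.5461, -0.2395, 0.0138]
orientation: [0.0, 0.686, 0.727, 0.0]
wrist_force: [0.4, 0.4, -2.9]
grip_width: 0.529
gripper_force: 30.0
t: 25.4
tool_pos: [0.5452, -0.239, 0.175]
orientation: [-0.0, 0.686, 0.727, -0.0]
wrist_force: [0.6, -1.4, 0.6]
grip_width: 0.713
gripper_force: 0.0
top red (244, [400.0, 185.9], [0.032, 0.037], (0.551, -0.2433, 0.0303), (0.5473, -0.2383, 0.0299))
top yellow (222, [267.5, 212.6], [0.029, 0.032], (0.4553, 0.1251, 0.0257), (0.4528, 0.1253, 0.0254))
top green (181, [272.5, 180.8], [0.029, 0.032], (0.5477, 0.1145, 0.024), (0.544, 0.1149, 0.0237))
top blue (205, [188.3, 212.4], [0.029, 0.032], (0.4446, 0.3451, 0.0247), (0.4423, 0.3424, 0.0244))
phi 93.3 turn [0.8 0.6 0. ] shift [37.48 -7.68  2.11]
```

```bash
python3 -m inch '[0,0,0,4.5,0.2,0,7, 0,0,0,9,0.4,0,7, 0,0,0,13.5,0.6,0,7, 0,0,0,18,0.9,0,7, 0,0,0,22.5,1.1,0,7, 0,0,0,27,1.3,2,7, 0,0,0,31.5,1.6,4,7, 0,0,0,35.7,1.8,6,7]'
python3 -m inch '[0,0,0,0,0,0,7, 0,0,0,0,0,0,7, 0,0,0,0,0,2,7, 0,0,0,0,0,4,7, 0,0,0,0,0,4,7, 0,0,0,0,0,4,7, 0,0,0,0,0,4,7, 0,0,0,0,0,4,7]'
python3 - <<'E'
from h import *
from cell import *
s=get_state();go(s,.5432,.1178,.009,93.3)
E
```

```text
t: 26.25
tool_pos: [0.5434, 0.1202, 0.1135]
orientation: [0.001, 0.686, 0.727, 0.001]
wrist_force: [0.9, 0.4, -0.6]
grip_width: 0.748
gripper_force: 0.0
t: 27.05
tool_pos: [0.5444, 0.1177, 0.075]
orientation: [0.001, 0.687, 0.727, 0.001]
wrist_force: [-0.3, 0.2, -0.1]
grip_width: 0.742
gripper_force: 0.0
phi 93.3 turn [ 0.2  0.  -0. ] shift [ 0.01 -0.12  6.6 ]
```

```bash
python3 -m inch '[0,0,0,0,-0.1,2,7, 0,0,0,0,-0.1,4,7, 0,0,0,0,-0.1,5.5,7, 0,0,0,0,-0.1,6.2,7, 0,0,0,0,-0.1,6.6,7, 0,0,0,0,-0.1,6.6,4.5, 0,0,0,0,-0.1,6.6,4, 0,0,0,0,-0.1,6.6,4]'
python3 -m inch '[0,0,0,0,0,0,4, 0,0,0,0,0,0,4, 0,0,0,0,0,0,4, 0,0,0,0,0,-1,4, 0,0,0,0,0,-3,4, 0,0,0,0,0,-7,4, 0,0,0,0,0,-11,4, 0,0,0,0,0,-12,4]'
python3 - <<'E'
from h import *
from cell import *
s=get_state();go(s,.5427,-.181,.121,93.3)
E
```

```text
t: 27.85
tool_pos: [0.543, 0.1182, 0.0083]
orientation: [0.001, 0.686, 0.727, 0.001]
wrist_force: [-0.4, -0.9, -1.2]
grip_width: 0.527
gripper_force: 29.1
t: 28.65
tool_pos: [0.5451, 0.1184, 0.1325]
orientation: [0.003, 0.686, 0.727, 0.003]
wrist_force: [-0.1, -0.0, -1.0]
grip_width: 0.528
gripper_force: 30.0
phi 93.3 turn [ 0.5 -0.   0. ] shift [-29.88  -1.96   1.15]
```

```bash
python3 -m inch '[0,0,0,-4.5,-0.2,0,4, 0,0,0,-9,-0.5,0,4, 0,0,0,-13.5,-0.8,0,4, 0,0,0,-18,-1.1,0,4, 0,0,0,-22.5,-1.4,0,4, 0,0,0,-26.5,-1.6,0,4, 0,0,0,-29,-1.7,0,4, 0,0,0,-29.75,-1.7,0,4]'
python3 -m inch '[0,0,0,0,0,0,4, 0,0,0,0,0,2,4, 0,0,0,0,0,4,4, 0,0,0,0,0,5,4, 0,0,0,0,0,5,4, 0,0,0,0,0,5,4, 0,0,0,0,0,5,4, 0,0,0,0,0,5,4]'
python3 - <<'E'
from h import *
from cell import *
s=get_state();go(s,.5427,-.180,.0128,93.3)
E
```

```text
t: 29.45
tool_pos: [0.5409, -0.1822, 0.126]
orientation: [-0.001, 0.688, 0.726, -0.001]
wrist_force: [0.4, 0.0, -1.3]
grip_width: 0.525
gripper_force: 30.0
t: 30.25
tool_pos: [0.5431, -0.1801, 0.0786]
orientation: [0.001, 0.686, 0.727, 0.0]
wrist_force: [0.3, 0.4, -1.3]
grip_width: 0.525
gripper_force: 30.0
phi 93.3 turn [0.1 0.1 0. ] shift [ 0.01 -0.04  6.58]
```

```bash
python3 -m inch '[0,0,0,0,0,2,4, 0,0,0,0,0,4,4, 0,0,0,0,0,5,4, 0,0,0,0,0,5.7,4, 0,0,0,0,0,6.2,4, 0,0,0,0,0,6.5,4, 0,0,0,0,0,6.5,4, 0,0,0,0,0,6.5,4]'
python3 -m inch '[0,0,0,0,0,0,4, 0,0,0,0,0,0,5.5, 0,0,0,0,0,0,6.2, 0,0,0,0,0,0,6.2, 0,0,0,0,0,-2,6.2, 0,0,0,0,0,-6,6.2, 0,0,0,0,0,-11,6.2, 0,0,0,0,0,-16,7]'
python3 -m inch '[0,0,0,4.5,-1,0,7, 0,0,0,9,-2,0,7, 0,0,0,13.5,-3,0,7, 0,0,0,18,-4,0,7, 0,0,0,22.5,-5,0,7, 0,0,0,26,-6,2,7, 0,0,0,29.5,-7,4,7, 0,0,0,31.2,-7.25,6,7]'
python3 - <<'E'
from h import *
from cell import *
look("top");s=get_state();go(s,.4525,.1277,.009,93.3)
E
```

```text
t: 31.05
tool_pos: [0.5427, -0.1801, 0.013]
orientation: [0.001, 0.686, 0.727, 0.0]
wrist_force: [-0.3, 0.0, -1.7]
grip_width: 0.527
gripper_force: 30.0
t: 31.85
tool_pos: [0.5416, -0.1796, 0.1738]
orientation: [-0.001, 0.686, 0.727, -0.0]
wrist_force: [0.6, -0.2, -0.4]
grip_width: 0.715
gripper_force: 0.0
t: 32.65
tool_pos: [0.4506, 0.1299, 0.1123]
orientation: [-0.0, 0.686, 0.728, 0.001]
wrist_force: [-0.6, 0.1, -0.1]
grip_width: 0.748
gripper_force: 0.0
top red (247, [400.1, 185.9], [0.033, 0.036], (0.551, -0.2433, 0.0303), (0.5473, -0.2383, 0.0299))
top green (213, [379.4, 186.0], [0.033, 0.036], (0.5491, -0.1884, 0.0255), (0.5454, -0.1841, 0.0252))
top blue (205, [188.4, 212.4], [0.029, 0.032], (0.4452, 0.3445, 0.0246), (0.4429, 0.3418, 0.0243))
phi 93.5 turn [-0.3 -0.1  0.2] shift [-0.33  0.47  9.97]
```

```bash
python3 -m inch '[0,0,0,0,0.2,0,7, 0,0,0,0,0.2,1,7, 0,0,0,0,0.2,2,7, 0,0,0,0,0.2,3,7, 0,0,0,0,0.2,3,7, 0,0,0,0,0.2,3,7, 0,0,0,0,0.2,3,7, 0,0,0,0,0.2,3,7]'
python3 - <<'E'
from h import *
from cell import *
look("wrist");s=get_state();go(s,.4525,.1277,.009,93.3)
E
```

```text
t: 33.5
tool_pos: [0.4543, 0.1275, 0.0829]
orientation: [0.0, 0.687, 0.727, 0.0]
wrist_force: [0.1, -1.1, 0.5]
grip_width: 0.743
gripper_force: 0.0
wrist yellow (2813, [249.3, 206.9], [0.029, 0.03], (0.4522, 0.1225, 0.0268), (0.4521, 0.1271, 0.0252))
wrist blue (482, [314.8, 373.8], [0.012, 0.015], (0.5196, -0.0306, 0.0486), (0.5155, -0.017, 0.0457))
phi 93.3 turn [ 0.1 -0.  -0. ] shift [ 0.02 -0.18  7.39]
```

```bash
python3 -m inch '[0,0,0,0,-0.2,2,7, 0,0,0,0,-0.2,4,7, 0,0,0,0,-0.2,6,7, 0,0,0,0,-0.2,7,7, 0,0,0,0,-0.2,7.4,7, 0,0,0,0,-0.2,7.4,4.5, 0,0,0,0,-0.2,7.4,4, 0,0,0,0,-0.2,7.4,4]'
python3 -m inch '[0,0,0,0,0,0,4, 0,0,0,0,0,0,4, 0,0,0,0,0,0,4, 0,0,0,0,0,-1,4, 0,0,0,0,0,-3,4, 0,0,0,0,0,-7,4, 0,0,0,0,0,-11,4, 0,0,0,0,0,-14,4]'
python3 -m inch '[0,0,0,-1,4,0,4, 0,0,0,-4.5,7,0,4, 0,0,0,-9,7.25,0,4, 0,0,0,-13.5,7.25,0,4, 0,0,0,-18,7.25,0,4, 0,0,0,-22,7.25,0,4, 0,0,0,-25,7.25,0,4, 0,0,0,-25.2,7.25,0,4]'
python3 -m inch '[0,0,0,0,0,2,4, 0,0,0,0,0,4,4, 0,0,0,0,0,6,4, 0,0,0,0,0,7,4, 0,0,0,0,0,7,4, 0,0,0,0,0,7,4, 0,0,0,0,0,7,4, 0,0,0,0,0,7,4]'
python3 - <<'E'
from h import *
from cell import *
s=get_state();go(s,.539,-.120,.013,93.3)
E
```

```text
t: 34.35
tool_pos: [0.4528, 0.1275, 0.0094]
orientation: [0.001, 0.686, 0.727, 0.001]
wrist_force: [0.4, -0.4, 2.2]
grip_width: 0.524
gripper_force: 18.9
t: 35.15
tool_pos: [0.4521, 0.1275, 0.1508]
orientation: [0.001, 0.686, 0.727, 0.001]
wrist_force: [0.0, 0.4, -2.0]
grip_width: 0.522
gripper_force: 30.0
t: 35.95
tool_pos: [0.5383, -0.1236, 0.1483]
orientation: [0.0, 0.688, 0.726, -0.001]
wrist_force: [-0.3, -1.2, -1.8]
grip_width: 0.524
gripper_force: 30.0
t: 36.75
tool_pos: [0.5397, -0.1202, 0.0797]
orientation: [0.001, 0.686, 0.727, 0.0]
wrist_force: [0.4, 0.1, -1.9]
grip_width: 0.522
gripper_force: 30.0
phi 93.3 turn [0.1 0.1 0. ] shift [ 0.03 -0.07  6.67]
```

```bash
python3 -m inch '[0,0,0,0,0,2,4, 0,0,0,0,0,4,4, 0,0,0,0,0,5,4, 0,0,0,0,0,5.7,4, 0,0,0,0,0,6.2,4, 0,0,0,0,0,6.5,4, 0,0,0,0,0,6.6,4, 0,0,0,0,0,6.6,4]'
python3 -m inch '[0,0,0,0,0,0,4, 0,0,0,0,0,0,5.5, 0,0,0,0,0,0,6.2, 0,0,0,0,0,0,6.2, 0,0,0,0,0,-2,6.2, 0,0,0,0,0,-6,6.2, 0,0,0,0,0,-11,6.2, 0,0,0,0,0,-16,7]'
python3 -m inch '[0,0,0,4.5,-0.5,0,7, 0,0,0,9,-1.5,0,7, 0,0,0,13.5,-2.5,0,7, 0,0,0,18,-3.5,0,7, 0,0,0,22.5,-4.5,0,7, 0,0,0,27,-5.5,0,7, 0,0,0,31.5,-6.5,0,7, 0,0,0,36,-7.1,0,7]'
python3 -m inch '[0,0,0,4.5,0,1,7, 0,0,0,8,0,3,7, 0,0,0,10.9,0,6,7, 0,0,0,10.9,0,9,7, 0,0,0,10.9,0,9,7, 0,0,0,10.9,0,9,7, 0,0,0,10.9,0,9,7, 0,0,0,10.9,0,9,7]'
python3 - <<'E'
from h import *
from cell import *
look("top");look("wrist");s=get_state();go(s,.4418,.344,.009,93.3)
E
```

```text
t: 37.55
tool_pos: [0.5392, -0.1202, 0.0134]
orientation: [0.0, 0.686, 0.727, 0.0]
wrist_force: [-1.4, 0.0, 3.6]
grip_width: 0.524
gripper_force: 30.0
t: 38.35
tool_pos: [0.5381, -0.1197, 0.1733]
orientation: [-0.001, 0.687, 0.727, -0.0]
wrist_force: [1.3, 0.3, -0.6]
grip_width: 0.709
gripper_force: 0.0
t: 39.15
tool_pos: [0.4461, 0.237, 0.1725]
orientation: [0.0, 0.686, 0.727, 0.0]
wrist_force: [1.3, 1.0, 0.7]
grip_width: 0.743
gripper_force: 0.0
t: 39.95
tool_pos: [0.4426, 0.3444, 0.0846]
orientation: [0.001, 0.687, 0.727, 0.002]
wrist_force: [1.0, -0.8, -0.6]
grip_width: 0.745
gripper_force: 0.0
top red (247, [400.1, 185.9], [0.033, 0.037], (0.551, -0.2433, 0.0303), (0.5473, -0.2383, 0.0299))
top yellow (245, [358.1, 185.8], [0.032, 0.036], (0.5454, -0.1281, 0.0271), (0.5417, -0.1246, 0.0267))
top green (212, [379.4, 186.1], [0.033, 0.036], (0.5484, -0.1891, 0.0261), (0.5447, -0.1848, 0.0258))
wrist blue (2900, [250.9, 205.3], [0.029, 0.03], (0.4413, 0.3398, 0.0278), (0.4411, 0.3443, 0.0262))
phi 93.2 turn [ 0.2 -0.1 -0.1] shift [-0.02 -0.04  7.52]
```

```bash
python3 -m inch '[0,0,0,0,0,2,7, 0,0,0,0,0,4,7, 0,0,0,0,0,6,7, 0,0,0,0,0,7,7, 0,0,0,0,0,7.5,7, 0,0,0,0,0,7.5,4.5, 0,0,0,0,0,7.5,4, 0,0,0,0,0,7.5,4]'
python3 -m inch '[0,0,0,0,0,0,4, 0,0,0,0,0,0,4, 0,0,0,0,0,0,4, 0,0,0,0,0,-1,4, 0,0,0,0,0,-3,4, 0,0,0,0,0,-7,4, 0,0,0,0,0,-11,4, 0,0,0,0,0,-14,4]'
python3 -m inch '[0,0,0,-4.5,1,0,4, 0,0,0,-9,2.5,0,4, 0,0,0,-13.5,4,0,4, 0,0,0,-18,5.5,0,4, 0,0,0,-22.5,7,0,4, 0,0,0,-27,7.05,0,4, 0,0,0,-31.5,7.05,0,4, 0,0,0,-36,7.05,0,4]'
python3 -m inch '[0,0,0,-3,0,0,4, 0,0,0,-5.1,0,2,4, 0,0,0,-5.1,0,4,4, 0,0,0,-5.1,0,6,4, 0,0,0,-5.1,0,7,4, 0,0,0,-5.1,0,7,4, 0,0,0,-5.1,0,7,4, 0,0,0,-5.1,0,7,4]'
python3 - <<'E'
from h import *
from cell import *
s=get_state();go(s,.5360,-.0622,.013,93.3)
E
```

```text
t: 40.85
tool_pos: [0.4418, 0.3446, 0.0086]
orientation: [0.0, 0.686, 0.727, 0.001]
wrist_force: [-0.4, 0.9, 0.4]
grip_width: 0.531
gripper_force: 30.1
t: 41.65
tool_pos: [0.4408, 0.3442, 0.1495]
orientation: [0.0, 0.686, 0.727, 0.0]
wrist_force: [-0.0, 0.5, -1.7]
grip_width: 0.529
gripper_force: 30.0
t: 42.45
tool_pos: [0.5309, -0.0128, 0.1469]
orientation: [-0.001, 0.686, 0.727, -0.0]
wrist_force: [0.8, 0.0, -2.5]
grip_width: 0.53
gripper_force: 30.0
t: 43.25
tool_pos: [0.5359, -0.0621, 0.0787]
orientation: [0.001, 0.686, 0.727, 0.001]
wrist_force: [-0.1, 0.0, -1.8]
grip_width: 0.531
gripper_force: 30.0
phi 93.3 turn [0.1 0.  0. ] shift [-0.01  0.01  6.57]
```

```bash
python3 -m inch '[0,0,0,0,0,2,4, 0,0,0,0,0,4,4, 0,0,0,0,0,5,4, 0,0,0,0,0,5.7,4, 0,0,0,0,0,6.2,4, 0,0,0,0,0,6.5,4, 0,0,0,0,0,6.6,4, 0,0,0,0,0,6.6,4]'
python3 -m inch '[0,0,0,0,0,0,4, 0,0,0,0,0,0,5.5, 0,0,0,0,0,0,6.2, 0,0,0,0,0,0,6.2, 0,0,0,0,0,-2,6.2, 0,0,0,0,0,-6,6.2, 0,0,0,0,0,-11,6.2, 0,0,0,0,0,-16,6.2]'
python3 -m inch '[0,0,0,4,0,-4,0, 0,0,0,8,0,-8,0, 0,0,0,11,-2,-10,0, 0,0,0,11,-3,-10,0, 0,0,0,11,-3,-10,0, 0,0,0,11,-3,-10,0, 0,0,0,11,-3,-10,0, 0,0,0,11,-3,-10,0]'
python3 - <<'E'
from h import *
from cell import *
d=look("top");np.savez("top1.npz",**d)
cv2.imwrite("pics/t1.png",cv2.resize(d["color"][110:260,200:460,::-1],(780,450),interpolation=cv2.INTER_CUBIC))
d=dict(np.load("top0.npz"));P=cloud(d).reshape(-1,3)
q=P[(P[:,1]>-.25)&(P[:,1]<-.05)&(P[:,0]>.69)&(P[:,0]<.86)]
print("behind max z",np.percentile(q[:,2],[50,95,100]),q[q[:,2].argmax()])
e=P[(P[:,1]>-.26)&(P[:,1]<-.03)&(P[:,0]>.6)&(P[:,0]<.72)&(P[:,2]>.13)];print(e.max(0),np.percentile(e,95,axis=0))
go(get_state(),.735,-.14,.28,93.3)
E
```

```text
t: 44.05
tool_pos: [0.5355, -0.0623, 0.0126]
orientation: [0.0, 0.686, 0.727, 0.0]
wrist_force: [-2.4, 0.2, 2.9]
grip_width: 0.532
gripper_force: 30.0
t: 44.85
tool_pos: [0.5343, -0.0619, 0.1724]
orientation: [-0.001, 0.687, 0.727, -0.0]
wrist_force: [1.0, -0.2, -0.6]
grip_width: 0.662
gripper_force: 0.0
t: 45.65
tool_pos: [0.4984, 0.045, 0.2698]
orientation: [-0.001, 0.687, 0.727, -0.001]
wrist_force: [0.4, -0.3, 0.0]
grip_width: 0.022
gripper_force: 0.0
top red (246, [400.1, 185.9], [0.033, 0.037], (0.551, -0.2433, 0.0303), (0.5473, -0.2383, 0.0299))
top yellow (57, [351.9, 185.4], [0.031, 0.035], (0.5444, -0.1143, 0.0206), (0.5407, -0.111, 0.0203))
top green (91, [384.0, 186.7], [0.033, 0.036], (0.5485, -0.1939, 0.024), (0.5448, -0.1895, 0.0237))
top blue (137, [338.1, 185.7], [0.033, 0.035], (0.5423, -0.0689, 0.0246), (0.5387, -0.0662, 0.0243))
behind max z [0.00071284 0.00944641 0.05943354] [ 0.84500298 -0.23823763  0.05943354]
[ 0.68492114 -0.03035725  0.15914853] [ 0.68054543 -0.04179485  0.15540998]
phi 93.2 turn [-0.1 -0.  -0.1] shift [-19.84  22.55  -1.  ]
```

View pics/t1.png

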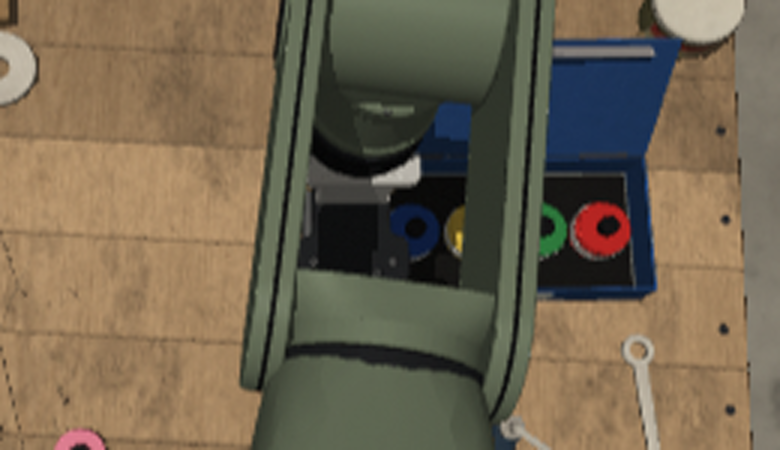

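```bash
python3 -m inch '[0,0,0,-3,3.2,-1,0, 0,0,0,-6,6.4,-1,0, 0,0,0,-9,9.6,-1,0, 0,0,0,-12,13,-1,0, 0,0,0,-15,17,-1,0, 0,0,0,-18,20,-1,0, 0,0,0,-19.9,22.5,-1,0, 0,0,0,-19.9,22.5,-1,0]'
python3 -m inch '[0,0,0,0,0,0,0, 0,0,0,0,0,3,0, 0,0,0,0,0,6,0, 0,0,0,0,0,9,0, 0,0,0,0,0,12,0, 0,0,0,0,0,14,0, 0,0,0,0,0,14,0, 0,0,0,0,0,14,0]'
python3 - <<'E'
from h import *
from cell import *
s=get_state();go(s,.735,-.142,.11,93.3);print(s["wrist_force"])
d=snapshot("side");cv2.imwrite("pics/s1.png",cv2.resize(d["color"][90:210,150:310,::-1],(800,600),interpolation=cv2.INTER_CUBIC))
E
```

```text
t: 46.5
tool_pos: [0.7361, -0.1436, 0.2768]
orientation: [-0.002, 0.688, 0.726, -0.001]
wrist_force: [-0.8, 0.7, -0.6]
grip_width: 0.001
gripper_force: 0.0
t: 47.3
tool_pos: [0.7343, -0.1389, 0.1424]
orientation: [0.0, 0.686, 0.727, 0.0]
wrist_force: [0.7, -0.1, 1.1]
grip_width: -0.0
gripper_force: 0.0
phi 93.3 turn [ 0. -0.  0.] shift [-0.31  0.06  3.24]
[ 0.74964486 -0.11729403  1.13163561]
```

View pics/s1.png

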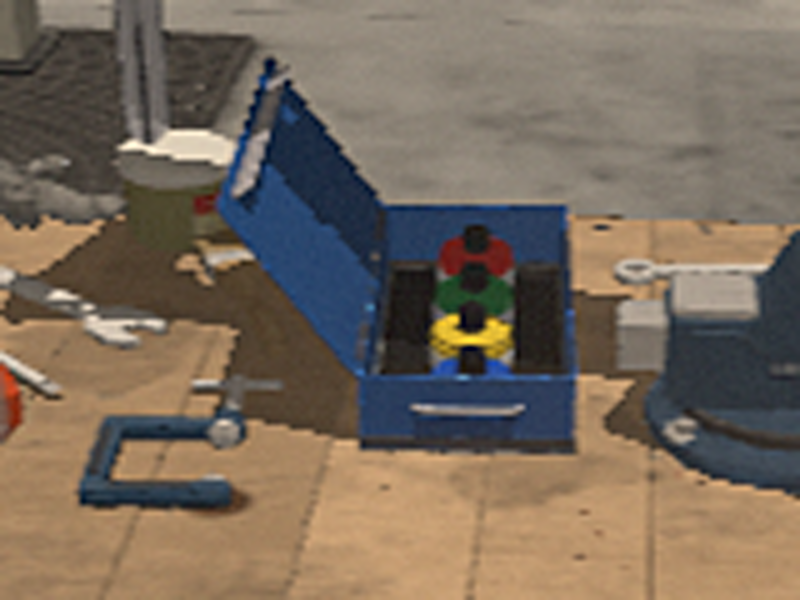

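The side crop shows the four lidded tins in a row at (470,230)–(470,370), the flap leaning back with its edge at (250,130), and the closed fingers clear behind it at (140,70).

```bash
python3 -m inch '[0,0,0,0,0,1.5,0, 0,0,0,0,0,3.2,0, 0,0,0,0,0,3.2,0, 0,0,0,0,-1,3.2,0, 0,0,0,0,-2,3.2,0, 0,0,0,0,-3,3.2,0, 0,0,0,0,-4,3.2,0, 0,0,0,0,-5,3.2,0]'
python3 -m inch '[0,0,0,0,-1.2,0,0, 0,0,0,0,-2.4,0,0, 0,0,0,0,-3.6,0,0, 0,0,0,0,-4.8,0,0, 0,0,0,0,-6,0,0, 0,0,0,0,-7,0,0, 0,0,0,0,-8,0,0, 0,0,0,0,-8,0,0]'
python3 - <<'E'
from h import *
from cell import *
s=get_state();print(s["tool_pos"],s["wrist_force"])
E
```

```text
t: 48.15
tool_pos: [0.6864, -0.1428, 0.1104]
orientation: [0.002, 0.687, 0.727, 0.002]
wrist_force: [5.9, 0.7, 4.2]
grip_width: 0.002
gripper_force: 2.7
t: 48.95
tool_pos: [0.6034, -0.1472, 0.1092]
orientation: [-0.001, 0.687, 0.727, -0.001]
wrist_force: [-0.8, -0.1, 0.1]
grip_width: 0.006
gripper_force: 0.0
[ 0.60337735 -0.14724783  0.10921961] [-0.79413932 -0.13039669  0.11027902]
```

```bash
python3 -m inch '[0,0,0,0,-1.2,0,0, 0,0,0,0,-2.4,0,0, 0,0,0,0,-3.6,0,0, 0,0,0,0,-4.8,0,0, 0,0,0,0,-6,0,0, 0,0,0,0,-7.2,0,0, 0,0,0,0,-8.4,0,0, 0,0,0,0,-8.6,0,0]'
python3 - <<'E'
from h import *
from cell import *
s=get_state();print(s["tool_pos"],s["wrist_force"])
d=snapshot("side");cv2.imwrite("pics/s2.png",cv2.resize(d["color"][90:210,150:310,::-1],(600,450),interpolation=cv2.INTER_CUBIC))
E
```

```text
t: 49.75
tool_pos: [0.5171, -0.152, 0.1092]
orientation: [-0.001, 0.687, 0.727, -0.0]
wrist_force: [0.0, 0.5, 0.4]
grip_width: 0.007
gripper_force: 0.2
[ 0.51710391 -0.15202707  0.1092206 ] [0.03764082 0.48698625 0.3605653 ]
```

View pics/s2.png

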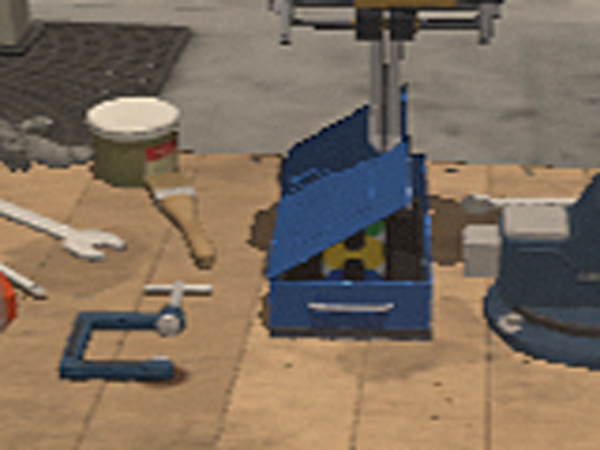

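The flap is now at about 35–40° (edge at (405,150)), with the fingertips on its outer face. Next I push down.

```bash
python3 -m inch '[0,0,0,0,-0.3,0.8,0, 0,0,0,0,-0.6,1.6,0, 0,0,0,0,-1,2.4,0, 0,0,0,0,-1,3.2,0, 0,0,0,0,-1,4,0, 0,0,0,0,-1,4.7,0, 0,0,0,0,-1,5.2,0, 0,0,0,0,-1,5.2,0]'
python3 - <<'E'
from h import *
from cell import *
s=get_state();print(s["tool_pos"],s["wrist_force"])
P=cloud(snapshot("side"));e=P[(P[...,1]>-.1)&(P[...,1]<-.04)&(P[...,0]>.46)&(P[...,0]<.62)&(P[...,2]>.035)&(P[...,2]<.12)]
print(np.polyfit(e[:,0],e[:,2],1),np.percentile(e[:,2],[5,50,95]))
E
```

```text
t: 50.6
tool_pos: [0.5085, -0.1524, 0.0563]
orientation: [-0.001, 0.686, 0.727, -0.0]
wrist_force: [-0.3, -0.6, 0.5]
grip_width: 0.004
gripper_force: 0.0
[ 0.50854155 -0.15237551  0.05633461] [-0.26030642 -0.63664046  0.45740938]
[-0.02591358  0.06827489] [0.05159371 0.05444447 0.05662347]
```

```bash
python3 -m inch '[0,0,0,0,0,0.1,0, 0,0,0,0,0,0.2,0, 0,0,0,0,0,0.3,0, 0,0,0,0,0,0.35,0, 0,0,0,0,0,0.35,0, 0,0,0,0,0,0.35,0, 0,0,0,0,0,0.35,0, 0,0,0,0,0,0.35,0]'
python3 - <<'E'
from h import *
from cell import *
P=cloud(snapshot("side"));e=P[(P[...,1]>-.1)&(P[...,1]<-.04)&(P[...,0]>.46)&(P[...,0]<.62)&(P[...,2]>.035)&(P[...,2]<.12)]
print(np.polyfit(e[:,0],e[:,2],1),np.percentile(e[:,2],[5,50,95]))
E
```

```text
t: 51.45
tool_pos: [0.5094, -0.1529, 0.0541]
orientation: [0.0, 0.686, 0.727, 0.0]
wrist_force: [-0.9, 0.0, 0.2]
grip_width: 0.007
gripper_force: 0.4
[-0.01066198  0.05920449] [0.05124459 0.05346053 0.05547432]
```

```bash
python3 -m inch '[0,0,0,0,0,0.1,0, 0,0,0,0,0,0.2,0, 0,0,0,0,0,0.25,0, 0,0,0,0,0,0.25,0, 0,0,0,0,0,0.25,0, 0,0,0,0,0,0.25,0, 0,0,0,0,0,0.25,0, 0,0,0,0,0,0.25,0]'
python3 - <<'E'
from h import *
from cell import *
P=cloud(snapshot("side"));e=P[(P[...,1]>-.1)&(P[...,1]<-.04)&(P[...,0]>.46)&(P[...,0]<.62)&(P[...,2]>.035)&(P[...,2]<.12)]
print(np.polyfit(e[:,0],e[:,2],1),np.percentile(e[:,2],[5,50,95]))
E
```

```text
t: 52.3
tool_pos: [0.5093, -0.1529, 0.0531]
orientation: [0.0, 0.686, 0.727, -0.0]
wrist_force: [-3.2, 1.1, 12.1]
grip_width: 0.005
gripper_force: 5.5
[-0.00327878  0.05460826] [0.05078671 0.0528686  0.0548444 ]
```

```bash
python3 -m inch '[0,0,0,0,0,-2,0, 0,0,0,0,0,-5,0, 0,0,0,0,0,-9,0, 0,0,0,3,0,-13,0, 0,0,0,6,0,-17,0, 0,0,0,10,0,-17,0, 0,0,0,14,0,-17,0, 0,0,0,18,0,-17,0]'
python3 -m inch '[0,0,0,2,0,0,0, 0,0,0,2,0,0,0, 0,0,0,2,0,0,0, 0,0,0,2,0,0,0, 0,0,0,2,0,0,0, 0,0,0,2,0,0,0, 0,0,0,2,0,0,0, 0,0,0,2,0,0,0]'
python3 - <<'E'
from h import *
from cell import *
d=snapshot("side")
P=cloud(d);e=P[(P[...,1]>-.2)&(P[...,1]<-.04)&(P[...,0]>.46)&(P[...,0]<.62)&(P[...,2]>.035)&(P[...,2]<.12)]
print(np.polyfit(e[:,0],e[:,2],1),np.percentile(e[:,2],[5,50,95]),get_state()["wrist_force"],get_state()["qd"].round(3))
cv2.imwrite("pics/s3.png",cv2.resize(d["color"][90:330,130:390,::-1],(650,600),interpolation=cv2.INTER_CUBIC))
E
```

```text
t: 53.15
tool_pos: [0.4981, 0.0283, 0.2216]
orientation: [0.0, 0.687, 0.727, -0.0]
wrist_force: [0.9, 0.1, -0.0]
grip_width: 0.006
gripper_force: 0.0
t: 53.95
tool_pos: [0.4976, 0.0465, 0.2214]
orientation: [-0.0, 0.687, 0.727, -0.0]
wrist_force: [-0.4, -0.8, -0.4]
grip_width: 0.009
gripper_force: 0.0
[0.00063055 0.05275175] [0.05127549 0.05306894 0.05500549] [-0.55036971 -0.13026974  0.37508454] [ 0.005 -0.     0.001 -0.     0.001  0.001]
```

View pics/s3.png

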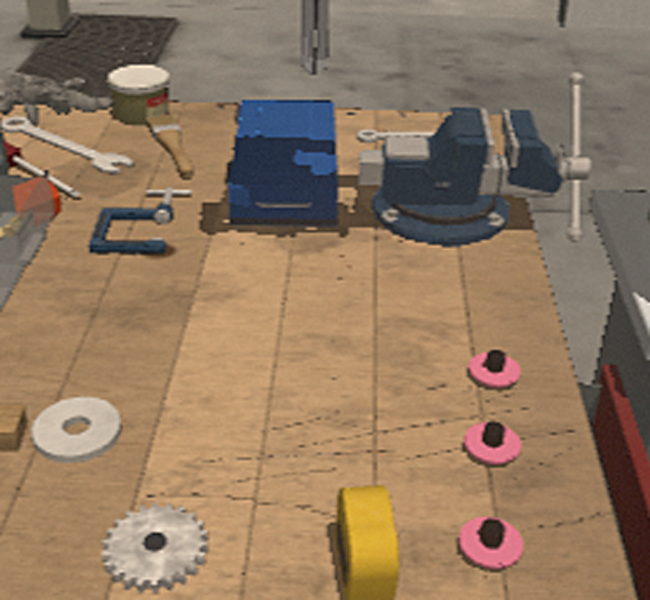

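The flap is shut and level (slope about 0.001 rad, case at (285,160)). The bystanders are where they started and the robot is clear, so I'm handing in.

```bash
python3 -c "
from cell import *
print(hand_in())"
```

```text
the job is handed in; nothing more can be done
None
```

All four tins are upright in the case with their own lids seated, and the flap is shut level. I handed the job in at about 54 s; the verdict was not reported.

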